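Unlock the pressure shoe of a spindle moulder

ROBOT

A 6-joint arm with a two-finger parallel gripper is mounted at the origin on the work surface. World frame = base frame: x ahead of the robot, y to its left, z up, the work surface at z = 0. Lengths are in mm, angles in rad, forces in N, time in s.
With the tool pointing down it reaches from about 300 to 775 mm from the base axis. Payload 14.6 kg.
Tool frame: the origin (TCP) lies on the front face of the gripper's body, between the roots of the fingers; the fingertips stand 97 mm ahead of it and the grasp point (between the pads) lies 78 mm ahead of it; z points along the fingers, y is the line along which they close (so a half turn about z gives the same grasp; the last joint's range is limited). The gripper opens to 94 mm and grips with 3 to 60 N. Pads are 16 mm wide; open, the fingers measure 119 mm over their backs; the gripper's body (75 mm by 177 mm) begins 78 mm behind the grasp point.
Start: joints at [-1.362, 0.3, 1.521, -0, 1.321, -0.067], TCP at [149.768, -529.207, 302.646] pointing down, gripper open.
Joint ranges: [-3.03, 3.03], [-0.79, 2.21], [0.23, 2.52], [-1.04, 4.18], [0, 3.07], [-2.55, 2.55]. Speed limits (rad/s): [2.22, 2.22, 2.57, 3.14, 3.14, 3.14].

INTERFACE

Orientations are given as [roll, pitch, yaw] about the fixed x, y, z axes, in that order (R = Rz(yaw) Ry(pitch) Rx(roll)).
In Python, from cell import * gives the robot as it stands.
- The arm moves only by the tool carry_out, never from a script. Its arguments are lists of equal length, an entry for each row: "slide": the shift along the world's x, y, z scaled (see below), a list of three; "dr": the turn, a rotation vector about the world's x, y, z scaled (see below), a list of three; "gripper": the opening in per cent of the stroke, from 0 (shut) to 100 (fully open). A call has 1 to 10 rows; each row is the pose to reach, as a shift and turn from the pose commanded when the call began, turning the shorter way round; what a row does not reach only later rows make up. The controller multiplies each number of a shift by 0.25 m and each number of a turn by 360 degrees. A row lasts 1/12 s, in which the tool goes at most 41.7 mm and 7.16 degrees, less where a joint would pass 70% of its speed; a pose out of reach is approached as far as the arm can. A call with a number of a shift or a turn outside -1 to 1 is refused whole. A call with a gripper value outside its range is refused whole. The fingers move at their own pace and stop on an object; "newtons" is the grip in N (left out, the last holds). Time passes only in rows, so rows that repeat a pose let the fingers close. It gives the time, the measured TCP pose, the force, the opening and the grip force at its end, in the units of the state.
- read_state(): the state, without advancing time (a new reading comes with each control period).
- camera(name): name is "scene" or "side" or "wrist"; returns the picture (420x560x3 uint8, red, green, blue); there is no depth.
- camera_model(name): a dict with "vfov" (degrees; the focal length in pixels is half the picture's height over the tangent of half this angle, whatever the lens; pixels are square), "cx", "cy" (the principal point, pixels), "R" (3x3) and "t" (3): a world point X has camera coordinates R X + t. Camera axes: x right, y down, z forward; pixel columns grow to the right and rows downward; lengths in mm; the calibration is good to about 2 mm. A picture is of the moment at which its call begins: read the wrist's pose just before it. camera_model takes no time and is no camera call; for the wrist camera it gives the pose at the moment of the call.
- sign_off(): hands the job in; it is judged then, once.
The state is a dict: "clock": time; "joints": joint angles; "qd": joint speeds; "effort": joint torques, N m; "eef_pos": TCP position; "eef_rot": TCP orientation; "wrist_force": force on the tool from outside, world axes, zero at the start; "moment": the same for the moment, N m; "finger_gap": finger opening in mm; "finger_force": force on a finger pad.
Only numpy, scipy, OpenCV 4.12 (cv2) and the standard library are available. Lean on these libraries where they do the work, as an engineer would, in place of code of your own. Each camera call takes 0.05 s, during which the arm holds its last target. There are 200 camera calls.

TASK

With a fingertip on the knurled rim, roll the big locking ring counter-clockwise (seen from above) by two full turns, to within a quarter turn, so that its pin comes out of the slide; then push the wooden shoe away from you until the tail of its slide rests against the stop block. Only touch and push: do not grip the ring or the shoe, do not lift or tip the slide, and leave the tin, spanner, offcut and carton where they are.

Things in the scene. Friction and masses are not known exactly. Their poses are not given: they have to be found in the camera images.
- bracket: Fixed green cast bracket, placed and yawed anew each time. Origin on the table under the ring's axis; x along the slide from shoe to stop, z up. Base plate x -145 to 160, y +-55, 10 mm thick. Bridge under the ring: x +-30, y +-45, top 46 mm above the table, with a 14 mm wide index nose to x = -60 (white line at its end). Only shoe, ring and stud stand higher.
- ring_top (a point): Centre of the top face of the bare metal ring, on its upright axis, 70 mm above the table. The ring fills heights 48 to 70 mm and does not rise. 92 mm diameter over 30 upright rounded knurl ridges, 2.5 mm proud of an 87 mm core. A dark radial line on its top points at the bracket's index nose (bracket -x) at the start. Site fixed to the bracket.
- ring (a joint): Turn of the knurled ring in rad: 0 = tight, as at the start; grows counter-clockwise seen from above; 6.28 per full turn, end of thread at 18.85 (three turns). It turns with about 0.08 N m of friction (2 N at the rim) and stays where it is left.
- stud_top (a point): Centre of the top of the 16 mm steel stud amid the ring. It does not turn; it rises 5 mm per turn of the ring, from 8.5 mm above the ring's top face when tight to 18.5 mm after two turns. Its lower end is a 10 mm pin, 7.5 mm deep in a 16 mm square hole of the slide when tight, clear after one and a half turns.
- slide: Loose steel bar with wooden shoe, about 0.5 kg, on the base plate between guides (1.5 mm play a side). Origin: underside, centre of the pin hole; at the start on the ring's axis, 10 mm above the table; x as the bracket's. Bar 36 wide, 14 thick, to x = 70 mm. Shoe: upright block x -132 to -118, 60 mm wide, top 54.5 mm above the table. Pinned, it moves only 3 mm.
- shoe_face (a point): Centre of the outer face of the shoe, the one to push on (towards the bracket's +x), 32.5 mm above the table.
- slide_tail (a point): Centre of the tail end face of the slide bar, 17 mm above the table; it must come to rest against the stop.
- stop: Green stop block fixed on the bracket's base plate beyond the tail (25 x 60 mm, 30 mm high). Origin at the foot of the face that the tail meets; x as the bracket's x. Its distance from the tail differs each time, 28 to 48 mm.
- tin: Bystander: a small tin, 72 mm in diameter, 85 mm high, origin at its underside.
- spanner: Bystander: a steel spanner lying flat.
- offcut: Bystander: wooden offcut 70 x 45 x 30 mm, origin at its underside.
- carton: Bystander: cardboard carton 80 x 50 x 40 mm, origin at its underside.
Mind the look-alikes: they are no part of the job. Of the things like the slide, leave any that is green or orange; of the rest the larger one is meant.

How it is judged (in metres and radians):
On the way, in this order (a step that is already met when the one before it is completed fails the run):
1. the ring stands two turns loose (1.75 to 2.25 turns), with the slide still short of the stop (value of joint ring between 11 and 14.14 rad and x of slide_tail in the frame of stop below -0.01 m), for 0.2 s.
2. the slide's tail is pushed against the stop (x of slide_tail in the frame of stop above -0.003 m), for 0.2 s.
At the end, for the whole second after the job is handed in: The ring stands 1.75 to 2.25 turns loose, the slide lies flat and at rest on the bracket with its tail within 3 mm of the stop block (value of joint ring between 11 and 14.14 rad and x of slide_tail in the frame of stop above -0.003 m and height (world z) of slide below 0.013 m and angle between slide's own z axis and vertical below 0.05 rad and linear speed of slide below 0.01 m/s); the robot touches nothing.
It fails at once if the slide is lifted more than 6 mm or tipped more than 7 degrees (height (world z) of slide above 0.016 m or angle between slide's own z axis and vertical above 0.12 rad).
It fails at once if the ring is gripped across its middle (horizontal distance between the grasp point and ring_top below 0.015 m and contact force between the fingers and ring above 0.5 N).
It fails at once if the shoe is gripped (x of the grasp point in the frame of shoe_face between 0 and 0.014 m and y of the grasp point in the frame of shoe_face between -0.03 and 0.03 m and z of the grasp point in the frame of shoe_face below 0.022 m and contact force between the fingers and slide above 0.5 N).
It fails at once if a bystander is moved (distance of any of tin, spanner, offcut, carton from where it was at the start of the episode above 0.015 m).
It also fails if it takes over 67 s, if anything falls off the work surface, if the arm or the gripper's body presses on something with over 40 N, if the wrist force passes 120 N, or if a joint passes its speed limit or range.

## Working session

There is one attempt and no reset: what is moved stays moved. The work goes in short steps, Python scripts to look and compute and a tool call to move; the robot and the scene stay as the last step left them, time stands still between calls to the robot, and variables do not carry over. Pictures are saved under pics/ and viewed, at most 10 in all, crops included, and the job is handed in when it is done.

Besides the shell and the picture viewer there is one more tool, called after "Emit:" as name(argument=value, ...), one argument or row to a line, values as JSON. carry_out: Moves the arm, as the interface text tells. Its arguments: {"type":"object","properties":{"slide":{"type":"array","items":{"type":"array","items":{"type":"number","minimum":-1,"maximum":1}}},"dr":{"type":"array","items":{"type":"array","items":{"type":"number","minimum":-1,"maximum":1}}},"gripper":{"type":"array","items":{"type":"number"}},"newtons":{"type":"number"}},"required":["slide","dr","gripper"]}

```bash
ls; mkdir -p pics; python3 - <<'E'
from cell import *
import cv2,numpy as np
print(read_state())
a=camera("scene");b=camera("side");w=camera("wrist")
for n in("scene","side","wrist"):
    m=camera_model(n);print(n,m)
cv2.imwrite("pics/scene.png",cv2.cvtColor(a,cv2.COLOR_RGB2BGR))
cv2.imwrite("pics/side.png",cv2.cvtColor(b,cv2.COLOR_RGB2BGR))
cv2.imwrite("pics/wrist.png",cv2.cvtColor(w,cv2.COLOR_RGB2BGR))
E
```

```text
pics
{'clock': 0.0, 'joints': array([-1.36159501e+00,  3.00449046e-01,  1.52160232e+00, -9.50761808e-06,
        1.32070826e+00, -6.65762605e-02]), 'qd': array([ 2.16293527e-04,  4.46774372e-04,  7.15015401e-04,  7.08846803e-05,
       -1.51602164e-04, -1.96630238e-03]), 'effort': array([ 1.31868161e-03, -5.31810594e+01, -3.52733767e+01,  7.09147705e-02,
        2.44433549e-02, -5.65753635e-05]), 'eef_pos': array([ 149.73707611, -529.05750026,  302.089382  ]), 'eef_rot': array([-3.14042765e+00, -6.84466113e-05,  2.75779893e-01]), 'wrist_force': array([-0.09284803, -0.26014628,  0.21902089]), 'moment': array([-0.02542612, -0.0314601 , -0.01136948]), 'finger_force': 0.0, 'finger_gap': 94.53537991003915}
scene {'vfov': 46.94666933553407, 'cx': 272.4167211315349, 'cy': 214.71859997475934, 'R': array([[ 0.79920632,  0.60097467,  0.00993505],
       [ 0.32355615, -0.41623368, -0.84974169],
       [-0.50653793,  0.68233348, -0.52710564]]), 't': array([-501.5391177 ,  -75.55046918, 1291.70168625])}
side {'vfov': 42.79949536859839, 'cx': 276.5131865762397, 'cy': 203.7084858192109, 'R': array([[-0.88382904, -0.46780314,  0.00253897],
       [-0.33621345,  0.63142175, -0.69876111],
       [ 0.32527948, -0.618439  , -0.71535059]]), 't': array([529.16185292, 208.50888325, 978.48221443])}
wrist {'vfov': 68.36064351612146, 'cx': 276.89097699907154, 'cy': 212.4096527208122, 'R': array([[ 0.27277611, -0.96207626, -0.00156789],
       [-0.93316977, -0.26497608,  0.24286181],
       [-0.23406704, -0.06478379, -0.97005963]]), 't': array([-549.62509435,  -25.85635369,  390.87766204])}
```

View pics/scene.png

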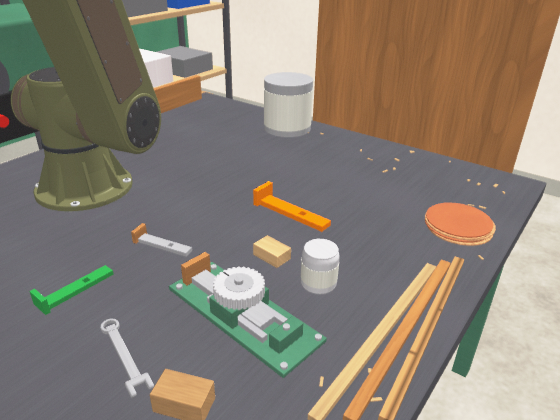

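View pics/side.png

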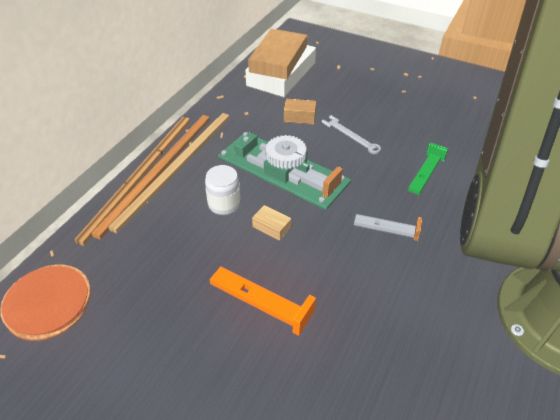

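The scene view has the ring at about (239,285), the shoe at (196,268), the plate's far end at (322,340)/(283,368). The side view has the ring at (287,148) and the shoe at (333,180). I'll take enlarged crops and triangulate.

```bash
cat > h.py <<'E'
from cell import *
import cv2,numpy as np
def ray(n,u,v,m=None):
    m=m or camera_model(n);f=210/np.tan(np.radians(m["vfov"]/2))
    R=np.array(m["R"]);t=np.array(m["t"])
    return -R.T@t, R.T@np.array([(u-m["cx"])/f,(v-m["cy"])/f,1])
def onz(n,u,v,z,m=None):
    c,d=ray(n,u,v,m);return (c+d*(z-c[2])/d[2]).round(1)
def proj(n,X,m=None):
    m=m or camera_model(n);f=210/np.tan(np.radians(m["vfov"]/2))
    p=np.array(m["R"])@np.asarray(X,float)+m["t"];return (p[:2]/p[2]*f+[m["cx"],m["cy"]])
E
python3 - <<'E'
from h import *
for n,u,v,z in [("scene",239,286,70),("side",287,148,70),("scene",196,262,54.5),("side",334,174,54.5),("scene",322,338,10),("scene",283,366,10),("scene",170,290,10),("side",349,183,10),("side",219,157,10),("side",248,134,10)]: print(n,u,v,onz(n,u,v,z))
a=cv2.imread("pics/scene.png")[240:380,155:335];b=cv2.imread("pics/side.png")[120:210,205:365]
a=cv2.resize(a,None,fx=4,fy=4,interpolation=cv2.INTER_CUBIC)
cv2.imwrite("pics/c1.png",a);cv2.imwrite("pics/c2.png",cv2.resize(b,None,fx=5,fy=5,interpolation=cv2.INTER_CUBIC))
E
```

```text
scene 239 286 [ 645.3 -121.9   70. ]
side 287 148 [ 632.7 -114.2   70. ]
scene 196 262 [ 522.2 -104.6   54.5]
side 334 174 [ 510.4 -100.7   54.5]
scene 322 338 [797.8 -86.1  10. ]
scene 283 366 [ 780.3 -175.2   10. ]
scene 170 290 [ 501.3 -158.1   10. ]
side 349 183 [ 484.7 -135.3   10. ]
side 219 157 [792.2 -73.2  10. ]
side 248 134 [ 775.3 -181.6   10. ]
```

View pics/c1.png

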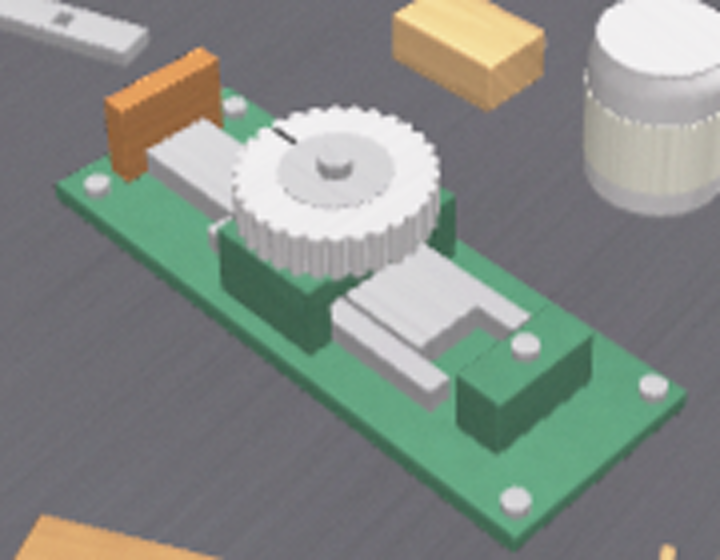

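View pics/c2.png

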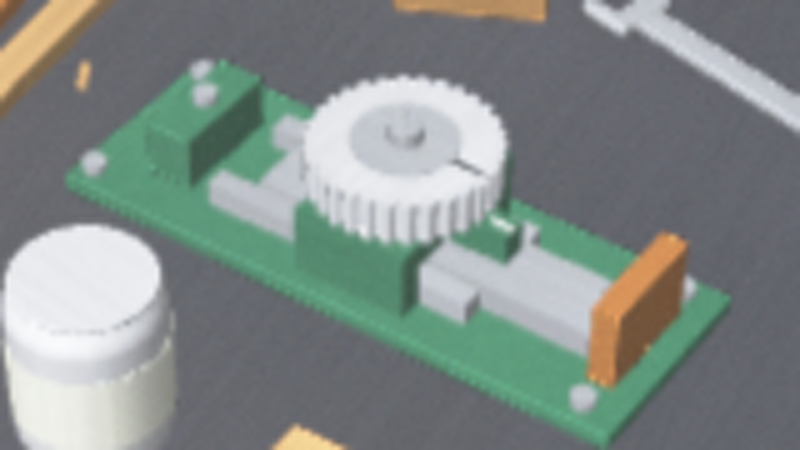

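The crops show the plate corners, ring, stud, shoe and stop clearly. In c1 they are at (58,188), (685,395), (515,540) and (225,90). In c2 they are at (730,298), (605,436), (68,180) and (222,62). I'll fit the bracket pose, allowing a radial term for each lens.

```bash
python3 - <<'E'
from h import *
from scipy.optimize import least_squares
P={"scene":[((58,188),(-145,-55,10)),((685,395),(160,55,10)),((515,541),(160,-55,10)),((225,90),(-145,55,10)),((336,172),(0,0,70)),((335,158),(0,0,78.5))],
"side":[((730,298),(-145,-55,10)),((605,436),(-145,55,10)),((68,180),(160,55,10)),((222,62),(160,-55,10)),((405,142),(0,0,70)),((405,118),(0,0,78.5))]}
O={"scene":((155,240),4),"side":((205,120),5)}
M={n:camera_model(n) for n in P}
def px(n,q,k,X):
    m=M[n];f=210/np.tan(np.radians(m["vfov"]/2));c,s=np.cos(q[2]),np.sin(q[2])
    W=np.array([q[0]+c*X[0]-s*X[1],q[1]+s*X[0]+c*X[1],X[2]])
    p=m["R"]@W+m["t"];a=p[:2]/p[2];a=a*(1+k*(a@a));return a*f+[m["cx"],m["cy"]]
def res(v,names,dist):
    r=[]
    for i,n in enumerate(names):
        for (u,w),X in P[n]:
            o,s=O[n];r+=list(px(n,v,v[3+i] if dist else 0,X)-(np.array(o)+(np.array([u,w])+.5)/s-.5))
    return np.array(r)
for names in (["scene"],["side"],["scene","side"]):
  for d in (0,1):
    s=least_squares(res,[640,-118,-.08]+[0]*len(names)*d,args=(names,d),x_scale=[1,1,.01]+[.1]*len(names)*d)
    print(names,d,s.x.round(4),"rms",np.sqrt(np.mean(s.fun**2)).round(2))
print(s.fun.reshape(-1,2).round(1).tolist())
E
```

```text
['scene'] 0 [ 6.393143e+02 -1.160097e+02 -1.227000e-01] rms 0.71
['scene'] 1 [ 6.404206e+02 -1.175526e+02 -1.230000e-01 -1.005000e-01] rms 0.58
['side'] 0 [ 6.349065e+02 -1.144744e+02 -1.423000e-01] rms 1.23
['side'] 1 [ 6.357367e+02 -1.165600e+02 -1.385000e-01 -1.007400e+00] rms 0.95
['scene', 'side'] 0 [ 6.374965e+02 -1.153228e+02 -1.293000e-01] rms 1.26
['scene', 'side'] 1 [ 6.381490e+02 -1.164565e+02 -1.275000e-01 -3.390000e-02 -1.137400e+00] rms 1.06
[[-1.7, -1.2], [0.2, -0.4], [-1.5, -0.1], [0.4, -1.0], [-0.7, 0.1], [-0.6, -0.2], [-1.6, -0.5], [-0.4, -0.6], [0.1, -1.1], [-3.3, 0.0], [-0.4, -0.5], [-0.4, 1.4]]
```

The bracket is at about (638,-116) with yaw -0.128, and the two cameras agree to a few mm. I'll move in for a close look with the gripper closed and yaw aligned to the bracket.

Emit:
carry_out(
  slide=[
    [0.8, 0.85, 0],
    [0.8, 0.85, 0],
    [0.8, 0.85, 0],
    [0.8, 0.85, 0],
    [0.8, 0.85, 0],
    [0.8, 0.85, 0],
    [0.8, 0.85, 0],
    [0.8, 0.85, 0],
  ],
  dr=[
    [0, 0, -0.0643],
    [0, 0, -0.0643],
    [0, 0, -0.0643],
    [0, 0, -0.0643],
    [0, 0, -0.0643],
    [0, 0, -0.0643],
    [0, 0, -0.0643],
    [0, 0, -0.0643],
  ],
  gripper=[0, 0, 0, 0, 0, 0, 0, 0],
  newtons=10,
)

```text
clock: 0.82
eef_pos: [352.5, -313.0, 302.7]
eef_rot: [-3.141, -0.0, -0.125]
wrist_force: [-0.9, -1.2, 0.0]
finger_gap: 44.2
finger_force: 0.0
```

Emit:
carry_out(
  slide=[
    [0.8, 0.85, 0],
    [0.8, 0.85, 0],
    [0.8, 0.85, 0],
    [0.8, 0.85, 0],
    [0.8, 0.85, 0],
    [0.8, 0.85, 0],
    [0.8, 0.85, 0],
    [0.8, 0.85, 0],
    [0.8, 0.85, 0],
  ],
  dr=[
    [0, 0, 0],
    [0, 0, 0],
    [0, 0, 0],
    [0, 0, 0],
    [0, 0, 0],
    [0, 0, 0],
    [0, 0, 0],
    [0, 0, 0],
    [0, 0, 0],
  ],
  gripper=[0, 0, 0, 0, 0, 0, 0, 0, 0],
)

```text
clock: 1.57
eef_pos: [550.4, -103.1, 301.8]
eef_rot: [-3.142, 0.001, -0.125]
wrist_force: [-0.2, -0.4, -0.0]
finger_gap: 0.6
finger_force: 0.0
```

```bash
python3 - <<'E'
from h import *
s=read_state();print(s["clock"],s["eef_pos"],s["eef_rot"],s["wrist_force"],s["finger_gap"])
m=camera_model("wrist");w=camera("wrist");import pickle;pickle.dump(m,open("m1.pkl","wb"))
cv2.imwrite("pics/w1.png",cv2.cvtColor(w,cv2.COLOR_RGB2BGR))
c,s_=np.cos(-.128),np.sin(-.128)
for X in [(0,0,70),(46,0,70),(160,-55,10),(160,55,10),(-145,55,10),(-145,-55,10)]:
    print(X,proj("wrist",[638+c*X[0]-s_*X[1],-116+s_*X[0]+c*X[1],X[2]],m).round(0))
print(onz("scene",321,251,85),onz("side",222,180,85))
E
```

```text
1.5667 [ 550.378942   -103.07407786  301.84366987] [-3.14152725e+00  1.30668010e-03 -1.25455022e-01] [-0.22157343 -0.38163165 -0.0409747 ] 0.5639773412156142
(0, 0, 70) [279. 115.]
(46, 0, 70) [279.  64.]
(160, -55, 10) [332. -43.]
(160, 55, 10) [226. -44.]
(-145, 55, 10) [235. 237.]
(-145, -55, 10) [321. 237.]
[713.9  35.9  85. ] [696.4  57.   85. ]
```

View pics/w1.png

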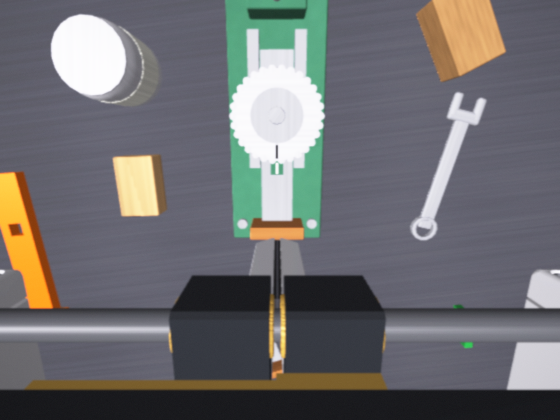

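The wrist view shows the ring centre at (276.5,115), its dark line at (277,155) pointing at the nose, and the shoe's top edge at (277,222). The plate corners at (234,237)/(321,237) match the prediction. The tin is about 170 mm from the ring, so it's clear of the orbit.

```bash
python3 - <<'E'
from h import *
import pickle;m=pickle.load(open("m1.pkl","rb"))
print(onz(0,276.5,115,70,m),onz(0,277,171,46,m),onz(0,250,221,54.5,m),onz(0,303,221,54.5,m),onz(0,234,237,10,m),onz(0,321,237,10,m),onz(0,228.5,60,10,m),onz(0,327,60,10,m))
w=cv2.imread("pics/w1.png");g=w.astype(int).min(2);
n=(g[66:164,215:340]>170).astype(np.uint8)*255
c,_=cv2.findContours(n,0,1);c=max(c,key=cv2.contourArea);print(cv2.fitEllipse(cv2.convexHull(c)),[215,66])
E
```

```text
[ 638.4 -113.8   70. ] [ 581.8 -107.2   46. ] [531.7 -70.8  54.5] [ 524.4 -129.    54.5] [501.4 -41.9  10. ] [ 487.6 -151.8   10. ] [706.4 -68.6  10. ] [ 692.7 -177.    10. ]
((61.30049133300781, 46.9370231628418), (93.60992431640625, 118.73444366455078), 178.56924438476562) [215, 66]
```

Emit:
carry_out(
  slide=[
    [0.057, -0.001, -0.15],
    [0.057, -0.001, -0.3],
    [0.057, -0.001, -0.45],
    [0.057, -0.001, -0.6],
    [0.057, -0.001, -0.614],
    [0.057, -0.001, -0.614],
  ],
  dr=[
    [0, 0, 0],
    [0, 0, 0],
    [0, 0, 0],
    [0, 0, 0],
    [0, 0, 0],
    [0, 0, 0],
  ],
  gripper=[0, 0, 0, 0, 0, 0],
)

```text
clock: 2.12
eef_pos: [563.0, -105.5, 148.3]
eef_rot: [-3.141, 0.003, -0.13]
wrist_force: [-0.2, -0.0, 1.1]
finger_gap: 0.5
finger_force: 0.0
```

Emit:
carry_out(
  slide=[
    [0.04, -0.005, 0],
    [0.075, -0.009, 0],
    [0.087, -0.011, 0],
    [0.087, -0.011, 0],
  ],
  dr=[
    [0, 0, 0],
    [0, 0, 0],
    [0, 0, 0],
    [0, 0, 0],
  ],
  gripper=[0, 0, 0, 0],
)

```text
clock: 2.45
eef_pos: [584.1, -107.9, 152.0]
eef_rot: [3.141, 0.006, -0.129]
wrist_force: [-26.3, 2.9, 14.2]
finger_gap: 0.6
finger_force: 13.5
```

```bash
cat >> h.py <<'E'
C=np.array([638.4,-113.8]);YAW=-.126
def path(rho,hx=8,hy=12.5,step=15.,n=60):
    "ccw path of the tool centre round the ring, bracket frame, from (-rho-hx,0)"
    ph=np.radians(np.linspace(180,1080,9001));k=np.floor(ph/(np.pi/2)+1e-9)
    mid=(k+.5)*np.pi/2
    p=np.c_[rho*np.cos(ph)+hx*np.sign(np.cos(mid)),rho*np.sin(ph)+hy*np.sign(np.sin(mid))]
    p=np.vstack([[-rho-hx,0],p]);s=np.r_[0,np.cumsum(np.hypot(*np.diff(p,axis=0).T))]
    q=step*np.arange(n);return np.c_[np.interp(q,s,p[:,0]),np.interp(q,s,p[:,1])]
def W(p): 
    c,s=np.cos(YAW),np.sin(YAW);return C+p@np.array([[c,s],[-s,c]])
def line(n):
    "bracket-frame angle (deg) of the dark line on the ring top, by darkest radial strip"
    im=camera(n).astype(float).mean(2);m=camera_model(n)
    import cv2
    A=np.radians(np.arange(0,360,2));R_=np.linspace(27,40,14);v=[]
    b=cv2.GaussianBlur(im,(0,0),.7)
    for a in A:
        X=W(np.c_[R_*np.cos(a),R_*np.sin(a)])
        q=np.array([proj(n,[*x,70],m) for x in X]).astype(np.float32)
        v.append(cv2.remap(b.astype(np.float32),q[:,:1],q[:,1:],1).mean())
    v=np.array(v);i=v.argsort()[:6];return [(int(2*j),int(v[j])) for j in i],int(np.median(v))
E
python3 - <<'E'
from h import *
p=path(45);print(p[:26].round(1).tolist())
d=(W(p)-W(p[0]))/250;print(d[1:11].round(3).tolist());print((d[10:21]-d[10])[1:].round(3).tolist());
for n in("scene","side","wrist"):print(n,line(n))
E
```

```text
[[-53.0, 0.0], [-52.9, -15.0], [-49.6, -29.6], [-41.8, -42.2], [-30.2, -51.7], [-16.1, -56.8], [-1.2, -57.5], [13.8, -57.1], [28.1, -52.8], [40.2, -44.0], [48.7, -31.7], [52.7, -17.4], [53.0, -2.4], [53.0, 12.6], [50.5, 27.3], [43.3, 40.4], [32.2, 50.4], [18.5, 56.3], [3.6, 57.5], [-11.4, 57.4], [-25.9, 53.8], [-38.4, 45.6], [-47.6, 33.8], [-52.4, 19.7], [-53.0, 4.7], [-53.0, -10.3]]
[[-0.007, -0.06], [-0.002, -0.119], [0.023, -0.173], [0.065, -0.216], [0.118, -0.244], [0.177, -0.254], [0.236, -0.26], [0.295, -0.25], [0.348, -0.221], [0.388, -0.177]]
[[0.023, 0.055], [0.032, 0.114], [0.039, 0.174], [0.037, 0.234], [0.015, 0.289], [-0.024, 0.334], [-0.076, 0.364], [-0.134, 0.377], [-0.194, 0.384], [-0.253, 0.377]]
scene ([(182, 163), (180, 165), (184, 180), (178, 186), (186, 204), (176, 211)], 238)
side ([(272, 150), (270, 150), (274, 151), (268, 151), (266, 152), (276, 152)], 227)
wrist ([(180, 65), (182, 137), (178, 151), (184, 234), (176, 237), (240, 242)], 245)
```

Emit:
carry_out(
  slide=[
    [-0.007, -0.06, 0.012],
    [-0.002, -0.119, 0.012],
    [0.023, -0.173, 0.012],
    [0.065, -0.216, 0.012],
    [0.118, -0.244, 0.012],
    [0.177, -0.254, 0.012],
  ],
  dr=[
    [0, 0, 0],
    [0, 0, 0],
    [0, 0, 0],
    [0, 0, 0],
    [0, 0, 0],
    [0, 0, 0],
  ],
  gripper=[0, 0, 0, 0, 0, 0],
)

```text
clock: 3.1
eef_pos: [630.8, -173.0, 156.2]
eef_rot: [3.141, -0.004, -0.13]
wrist_force: [-0.4, 0.0, 0.1]
finger_gap: 0.6
finger_force: 0.0
```

```bash
python3 - <<'E'
from h import *
for n in("scene","side","wrist"):print(n,line(n))
E
```

```text
scene ([(234, 175), (236, 176), (232, 180), (238, 182), (230, 185), (240, 189)], 237)
side ([(234, 188), (232, 190), (236, 192), (230, 196), (238, 199), (228, 204)], 229)
wrist ([(222, 29), (224, 29), (228, 29), (230, 29), (236, 29), (226, 29)], 250)
```

The ring turned about 53° on that arc. I'll continue with a bit more pressure.

```bash
cat >> h.py <<'E'
def rows(rho,i0,cmd,n=10,step=14.):
    P_=W(path(rho,step=step,n=90)); cmd=np.array(cmd)
    return ((P_[i0:i0+n]-cmd)/250).round(3).tolist()
E
python3 - <<'E'
from h import *
p=path(43.5,step=14);print(list(enumerate(p[:27].round(0).tolist())))
cmd=np.array([630.,-170.7])
i=6
for k in range(5):
    r=rows(43.5,i,cmd);print(i,r);cmd=cmd+250*np.array(r[-1]);i+=10
s=read_state();print(s["eef_pos"],s["wrist_force"])
E
```

```text
[(0, [-52.0, 0.0]), (1, [-51.0, -14.0]), (2, [-49.0, -28.0]), (3, [-42.0, -40.0]), (4, [-32.0, -49.0]), (5, [-19.0, -55.0]), (6, [-5.0, -56.0]), (7, [9.0, -56.0]), (8, [23.0, -53.0]), (9, [35.0, -47.0]), (10, [44.0, -36.0]), (11, [50.0, -24.0]), (12, [51.0, -10.0]), (13, [51.0, 4.0]), (14, [51.0, 18.0]), (15, [47.0, 32.0]), (16, [39.0, 43.0]), (17, [28.0, 51.0]), (18, [14.0, 56.0]), (19, [0.0, 56.0]), (20, [-13.0, 56.0]), (21, [-27.0, 52.0]), (22, [-38.0, 44.0]), (23, [-47.0, 33.0]), (24, [-51.0, 19.0]), (25, [-51.0, 5.0]), (26, [-51.0, -9.0])]
6 [[-0.014, 0.008], [0.042, 0.001], [0.098, 0.004], [0.149, 0.025], [0.192, 0.061], [0.22, 0.109], [0.233, 0.163], [0.24, 0.219], [0.246, 0.275], [0.236, 0.33]]
16 [[-0.026, 0.049], [-0.067, 0.087], [-0.117, 0.111], [-0.172, 0.12], [-0.228, 0.125], [-0.283, 0.116], [-0.332, 0.09], [-0.371, 0.05], [-0.395, -0.0], [-0.404, -0.055]]
26 [[-0.007, -0.056], [-0.009, -0.112], [0.005, -0.166], [0.036, -0.212], [0.081, -0.246], [0.133, -0.264], [0.189, -0.272], [0.245, -0.274], [0.298, -0.26], [0.345, -0.229]]
36 [[0.034, 0.044], [0.053, 0.096], [0.06, 0.152], [0.068, 0.207], [0.065, 0.263], [0.045, 0.315], [0.009, 0.358], [-0.038, 0.388], [-0.092, 0.401], [-0.148, 0.408]]
46 [[-0.055, -0.002], [-0.108, -0.022], [-0.151, -0.057], [-0.181, -0.104], [-0.194, -0.158], [-0.201, -0.214], [-0.207, -0.27], [-0.199, -0.325], [-0.174, -0.374], [-0.134, -0.414]]
[ 630.56329367 -171.52963159  154.79006219] [-0.53723072 -0.20356356 -0.35392306]
```

Emit:
carry_out(
  slide=[
    [0.002, 0.008, 0],
    [0.042, 0.001, 0],
    [0.098, 0.004, 0],
    [0.149, 0.025, 0],
    [0.192, 0.061, 0],
    [0.22, 0.109, 0],
    [0.233, 0.163, 0],
    [0.24, 0.219, 0],
    [0.246, 0.275, 0],
    [0.236, 0.33, 0],
  ],
  dr=[
    [0, 0, 0],
    [0, 0, 0],
    [0, 0, 0],
    [0, 0, 0],
    [0, 0, 0],
    [0, 0, 0],
    [0, 0, 0],
    [0, 0, 0],
    [0, 0, 0],
    [0, 0, 0],
  ],
  gripper=[0, 0, 0, 0, 0, 0, 0, 0, 0, 0],
)

```text
clock: 4.08
eef_pos: [689.6, -87.6, 154.0]
eef_rot: [3.141, -0.004, -0.128]
wrist_force: [2.6, -1.3, 0.6]
finger_gap: 0.8
finger_force: 0.9
```

```bash
python3 - <<'E'
from h import *
for n in("scene","side","wrist"):print(n,line(n))
E
```

```text
scene ([(116, 159), (118, 161), (114, 161), (112, 165), (120, 166), (110, 168)], 238)
side ([(30, 191), (32, 192), (28, 192), (34, 195), (26, 197), (36, 204)], 230)
wrist ([(36, 32), (34, 32), (38, 32), (40, 32), (28, 32), (32, 32)], 90)
```

Emit:
carry_out(
  slide=[
    [-0.026, 0.049, 0],
    [-0.067, 0.087, 0],
    [-0.117, 0.111, 0],
    [-0.172, 0.12, 0],
    [-0.228, 0.125, 0],
    [-0.283, 0.116, 0],
    [-0.332, 0.09, 0],
    [-0.371, 0.05, 0],
    [-0.395, 0, 0],
    [-0.404, -0.055, 0],
  ],
  dr=[
    [0, 0, 0],
    [0, 0, 0],
    [0, 0, 0],
    [0, 0, 0],
    [0, 0, 0],
    [0, 0, 0],
    [0, 0, 0],
    [0, 0, 0],
    [0, 0, 0],
    [0, 0, 0],
  ],
  gripper=[0, 0, 0, 0, 0, 0, 0, 0, 0, 0],
)

```text
clock: 5.07
eef_pos: [585.1, -102.0, 152.4]
eef_rot: [-3.14, 0.008, -0.128]
wrist_force: [-21.6, 5.8, 15.1]
finger_gap: 0.4
finger_force: 10.9
```

```bash
python3 - <<'E'
from h import *
for n in("scene","side","wrist"):print(n,line(n))
c=[]
for n,r in (("scene",(250,330,190,290)),("side",(100,190,240,340))):
    b=cv2.cvtColor(camera(n),cv2.COLOR_RGB2BGR)[r[0]:r[1],r[2]:r[3]];c.append(cv2.resize(b,(400,360),interpolation=cv2.INTER_CUBIC))
cv2.imwrite("pics/d1.png",np.hstack(c))
E
```

```text
scene ([(210, 170), (212, 171), (208, 182), (214, 185), (206, 201), (216, 204)], 237)
side ([(268, 120), (266, 120), (270, 120), (264, 121), (272, 121), (262, 122)], 226)
wrist ([(212, 63), (214, 114), (210, 168), (216, 231), (208, 239), (274, 242)], 245)
```

View pics/d1.png

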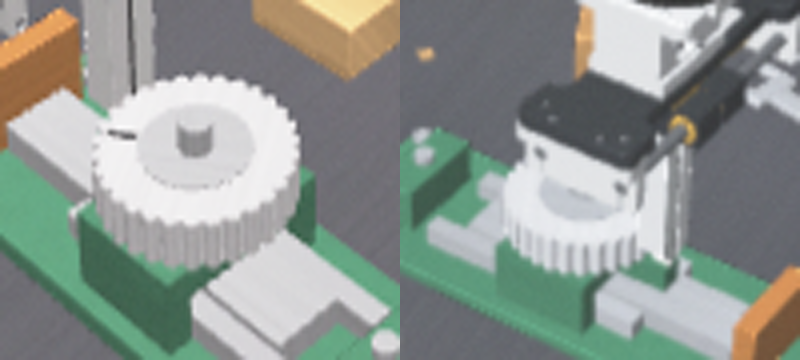

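The scene half of the image shows the line at bracket angle 212° and the stud clearly higher than at the start. That makes about 390° so far.

Emit:
carry_out(
  slide=[
    [-0.007, -0.056, 0],
    [-0.009, -0.112, 0],
    [0.005, -0.166, 0],
    [0.036, -0.212, 0],
    [0.081, -0.246, 0],
    [0.133, -0.264, 0],
    [0.189, -0.272, 0],
    [0.245, -0.274, 0],
    [0.298, -0.26, 0],
    [0.345, -0.229, 0],
  ],
  dr=[
    [0, 0, 0],
    [0, 0, 0],
    [0, 0, 0],
    [0, 0, 0],
    [0, 0, 0],
    [0, 0, 0],
    [0, 0, 0],
    [0, 0, 0],
    [0, 0, 0],
    [0, 0, 0],
  ],
  gripper=[0, 0, 0, 0, 0, 0, 0, 0, 0, 0],
)

```text
clock: 6.15
eef_pos: [674.5, -161.7, 152.5]
eef_rot: [3.14, -0.0, -0.13]
wrist_force: [0.6, -4.6, -0.4]
finger_gap: 0.2
finger_force: 1.7
```

```bash
python3 - <<'E'
from h import *
for n in("scene","side","wrist"):print(n,line(n))
E
```

```text
scene ([(118, 54), (116, 54), (120, 54), (122, 54), (114, 55), (124, 55)], 189)
side ([(336, 172), (334, 177), (338, 178), (332, 188), (340, 191), (330, 203)], 229)
wrist ([(312, 32), (308, 32), (306, 32), (310, 32), (320, 32), (318, 32)], 89)
```

Emit:
carry_out(
  slide=[
    [0.034, 0.044, 0],
    [0.053, 0.096, 0],
    [0.06, 0.152, 0],
    [0.068, 0.207, 0],
    [0.065, 0.263, 0],
    [0.045, 0.315, 0],
    [0.009, 0.358, 0],
    [-0.038, 0.388, 0],
    [-0.092, 0.401, 0],
    [-0.148, 0.408, 0],
  ],
  dr=[
    [0, 0, 0],
    [0, 0, 0],
    [0, 0, 0],
    [0, 0, 0],
    [0, 0, 0],
    [0, 0, 0],
    [0, 0, 0],
    [0, 0, 0],
    [0, 0, 0],
    [0, 0, 0],
  ],
  gripper=[0, 0, 0, 0, 0, 0, 0, 0, 0, 0],
)

```text
clock: 7.13
eef_pos: [637.1, -55.8, 152.8]
eef_rot: [-3.139, -0.001, -0.128]
wrist_force: [5.1, 15.3, 0.4]
finger_gap: 0.4
finger_force: 7.5
```

```bash
python3 - <<'E'
from h import *
for n in("scene","side","wrist"):print(n,line(n))
E
```

```text
scene ([(158, 156), (160, 158), (156, 180), (162, 184), (154, 209), (164, 213)], 239)
side ([(312, 67), (314, 69), (310, 70), (308, 74), (316, 76), (306, 82)], 218)
wrist ([(162, 21), (166, 21), (154, 21), (142, 22), (168, 22), (160, 22)], 230)
```

The total is about 697° (1.94 turns), which is in the band. I'll retreat, then rise and move in front of the shoe.

Emit:
carry_out(
  slide=[
    [0.015, 0.12, 0],
    [0.015, 0.12, 0.16],
    [0.0, 0.12, 0.32],
    [-0.69, -0.138, 0.32],
    [-0.69, -0.138, 0.32],
    [-0.69, -0.138, 0.32],
    [-0.69, -0.138, 0.32],
    [-0.69, -0.138, 0.32],
    [-0.69, -0.138, 0.32],
    [-0.69, -0.138, 0.32],
  ],
  dr=[
    [0, 0, 0],
    [0, 0, 0],
    [0, 0, 0],
    [0, 0, 0],
    [0, 0, 0],
    [0, 0, 0],
    [0, 0, 0],
    [0, 0, 0],
    [0, 0, 0],
    [0, 0, 0],
  ],
  gripper=[0, 0, 0, 0, 0, 0, 0, 0, 0, 0],
)

```text
clock: 8.12
eef_pos: [464.5, -92.6, 233.0]
eef_rot: [3.141, -0.001, -0.13]
wrist_force: [0.8, 0.1, -0.1]
finger_gap: 0.4
finger_force: 0.0
```

```bash
python3 - <<'E'
from h import *
s=read_state();print(s["clock"],s["eef_pos"],s["wrist_force"])
for n in("scene","side"):print(n,line(n))
c=[]
for n,r in (("scene",(240,345,175,305)),("side",(110,215,240,370))):
    b=cv2.cvtColor(camera(n),cv2.COLOR_RGB2BGR)[r[0]:r[1],r[2]:r[3]];c.append(cv2.resize(b,(400,323),interpolation=cv2.INTER_CUBIC))
cv2.imwrite("pics/d2.png",np.hstack(c))
# expected stud top pixel for 1 and 2 turns
for n in("scene","side"):
  for k in(0,1,2):print(n,k,proj(n,[*C,78.5+5*k]).round(1))
E
```

```text
8.1167 [464.48200574 -92.58921176 233.02921182] [ 0.84347365  0.14231108 -0.08708842]
scene ([(160, 147), (162, 160), (158, 166), (164, 190), (156, 198), (166, 216)], 236)
side ([(162, 181), (160, 184), (164, 186), (158, 196), (166, 198), (168, 210)], 229)
scene 0 [238.9 278.3]
scene 1 [238.8 276.1]
scene 2 [238.7 273.8]
side 0 [284.7 144.4]
side 1 [284.7 142.7]
side 2 [284.8 140.9]
```

View pics/d2.png

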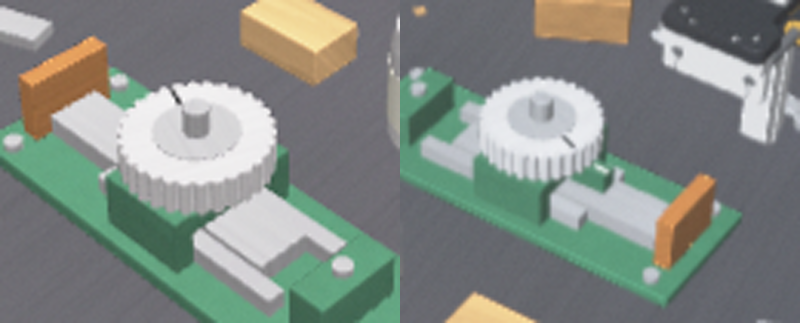

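The stud top in the scene half is at about (238.4,273.5), which matches two turns, and the line is at 160°. Now down in front of the shoe and push.

Emit:
carry_out(
  slide=[
    [0, 0, -0.15],
    [0, 0, -0.3],
    [0, 0, -0.452],
    [0, 0, -0.452],
    [0.06, -0.008, -0.452],
    [0.127, -0.016, -0.452],
    [0.15, -0.019, -0.452],
    [0.175, -0.022, -0.452],
    [0.2, -0.025, -0.452],
    [0.226, -0.029, -0.452],
  ],
  dr=[
    [0, 0, 0],
    [0, 0, 0],
    [0, 0, 0],
    [0, 0, 0],
    [0, 0, 0],
    [0, 0, 0],
    [0, 0, 0],
    [0, 0, 0],
    [0, 0, 0],
    [0, 0, 0],
  ],
  gripper=[0, 0, 0, 0, 0, 0, 0, 0, 0, 0],
)

```text
clock: 9.15
eef_pos: [521.4, -98.9, 119.8]
eef_rot: [3.142, 0.0, -0.128]
wrist_force: [-4.0, 0.8, 4.2]
finger_gap: 0.2
finger_force: 2.1
```

Emit:
carry_out(
  slide=[
    [0.012, -0.002, 0],
    [0.024, -0.003, 0],
    [0.032, -0.004, 0],
  ],
  dr=[
    [0, 0, 0],
    [0, 0, 0],
    [0, 0, 0],
  ],
  gripper=[0, 0, 0],
)

```text
clock: 9.4
eef_pos: [529.4, -100.0, 119.2]
eef_rot: [-3.142, 0.0, -0.128]
wrist_force: [-5.1, 0.1, 2.8]
finger_gap: 0.6
finger_force: 2.1
```

```bash
python3 - <<'E'
from h import *
s=read_state();print(s["clock"],s["eef_pos"],s["wrist_force"])
for n in("scene","side"):print(n,line(n))
b=cv2.cvtColor(camera("scene"),cv2.COLOR_RGB2BGR)[240:380,155:335]
cv2.imwrite("pics/d3.png",cv2.resize(b,None,fx=4,fy=4,interpolation=cv2.INTER_CUBIC))
E
```

```text
9.4 [529.36301237 -99.95720983 119.22675524] [-5.09876747  0.13757496  2.78414277]
scene ([(160, 148), (162, 161), (158, 167), (164, 191), (156, 199), (166, 217)], 237)
side ([(186, 80), (184, 80), (188, 81), (182, 81), (190, 82), (192, 82)], 228)
```

View pics/d3.png

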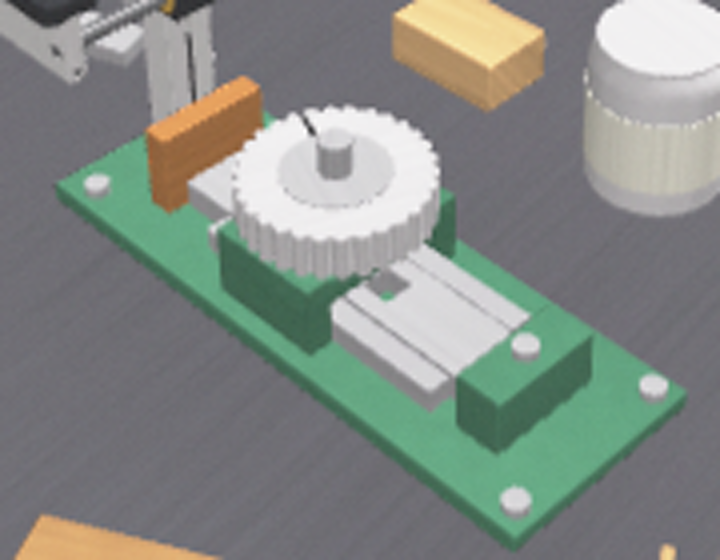

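The pin hole has come out at (385,285) and the tail is nearly at the stop (~(485,370)). The wrist force is only 5 N, so I'll push on slowly.

Emit:
carry_out(
  slide=[
    [0.008, -0.001, 0],
    [0.016, -0.002, 0],
    [0.016, -0.002, 0],
  ],
  dr=[
    [0, 0, 0],
    [0, 0, 0],
    [0, 0, 0],
  ],
  gripper=[0, 0, 0],
)

```text
clock: 9.8
eef_pos: [530.6, -100.1, 119.0]
eef_rot: [-3.141, 0.009, -0.128]
wrist_force: [-32.5, 3.0, 25.5]
finger_gap: 0.8
finger_force: 16.4
```

Emit:
carry_out(
  slide=[
    [0.008, -0.001, 0],
    [0.016, -0.002, 0],
    [0.016, -0.002, 0],
  ],
  dr=[
    [0, 0, 0],
    [0, 0, 0],
    [0, 0, 0],
  ],
  gripper=[0, 0, 0],
)

```text
clock: 10.05
eef_pos: [531.6, -100.3, 119.0]
eef_rot: [-3.141, 0.019, -0.128]
wrist_force: [-66.9, 5.5, 51.4]
finger_gap: 0.8
finger_force: 34.1
```

Firm contact with the stop. Backing off.

Emit:
carry_out(
  slide=[
    [-0.016, 0.002, 0],
    [-0.03, 0.004, 0],
    [-0.06, 0.008, 0],
    [-0.16, 0.02, 0],
    [-0.2, 0.025, 0.1],
    [-0.2, 0.025, 0.25],
    [-0.2, 0.025, 0.4],
    [-0.2, 0.025, 0.4],
    [-0.2, 0.025, 0.4],
  ],
  dr=[
    [0, 0, 0],
    [0, 0, 0],
    [0, 0, 0],
    [0, 0, 0],
    [0, 0, 0],
    [0, 0, 0],
    [0, 0, 0],
    [0, 0, 0],
    [0, 0, 0],
  ],
  gripper=[0, 0, 0, 0, 0, 0, 0, 0, 0],
)

```text
clock: 10.8
eef_pos: [487.7, -94.8, 220.8]
eef_rot: [3.141, -0.005, -0.128]
wrist_force: [-0.4, -0.9, -0.9]
finger_gap: 0.7
finger_force: 0.0
```

```bash
python3 - <<'E'
from h import *
s=read_state();print(s["clock"],s["eef_pos"],s["wrist_force"])
for n in("scene","side"):print(n,line(n))
c=[]
for n,r in (("scene",(240,375,180,320)),("side",(115,215,215,355))):
    b=cv2.cvtColor(camera(n),cv2.COLOR_RGB2BGR)[r[0]:r[1],r[2]:r[3]];b=cv2.resize(b,(400,int(400*b.shape[0]/b.shape[1])),interpolation=cv2.INTER_CUBIC);c.append(cv2.copyMakeBorder(b,0,400-b.shape[0],0,0,0))
cv2.imwrite("pics/d4.png",np.hstack(c))
E
```

```text
10.8 [487.70345178 -94.81047293 220.84988978] [-0.44900126 -0.85258338 -0.87676074]
scene ([(160, 148), (162, 160), (158, 166), (164, 191), (156, 198), (166, 217)], 237)
side ([(162, 181), (160, 184), (164, 187), (158, 196), (166, 198), (156, 210)], 229)
```

View pics/d4.png

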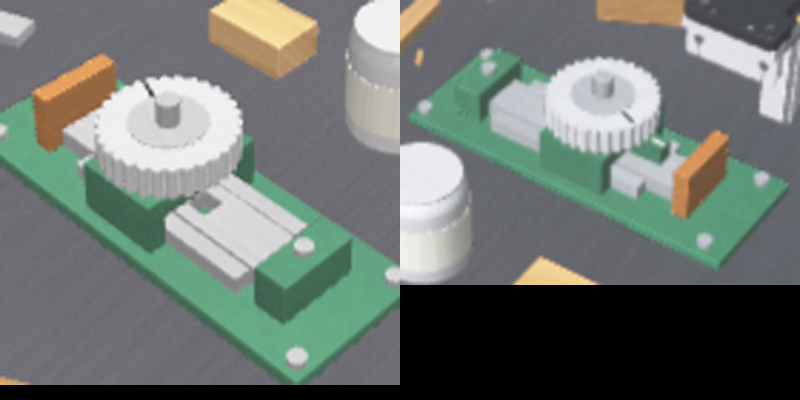

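Both views show the tail flush against the stop (~(280,255) and ~(490,110)), the slide flat, the ring unchanged at 160° and the fingers clear.

```bash
python3 -c "
from cell import *
print(sign_off())"
```

```text
the job is handed in; nothing more can be done
None
```

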